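# Swing the retaining arm home with the socket key

## Robot

A 7-joint arm with a two-finger parallel gripper is mounted at the origin on the work surface. World frame = base frame: x ahead of the robot, y to its left, z up, the work surface at z = 0. Lengths are in mm, angles in rad, forces in N, time in s.
With the tool pointing down it reaches from about 400 to 875 mm from the base axis. Payload 4.4 kg.
Tool frame: the origin (TCP) lies midway between the tips of the shut fingers; the grasp point (between the pads) lies 19 mm behind it (ctrl.grip_point_offset is the distance from the TCP to the grasp point, in mm); z points along the fingers, y is the direction in which the jaws open and shut (so a half turn about z gives the same grasp; the last joint's range is limited). The gripper opens to 85 mm and grips with 20 to 120 N. Pads are 22 mm wide; open, the fingers measure 114 mm over their backs; the gripper's body (76 mm by 85 mm) begins 54 mm behind the grasp point. The pads swing forward as they close: fully open they stand 13 mm farther back than shut.
Start: joints at [-1.255, 0.628, 0.038, 1.517, -0.027, 0.996, -0.02], TCP at [242.162, 603.221, 231.313] pointing down, gripper open.
Joint ranges: [-3.06, 3.06], [-0.37, 2.12], [-1.25, 1.32], [0.18, 2.47], [-1.1, 4.24], [0.23, 1.98], [-2.94, 2.94]. Speed limits (rad/s): [2.57, 2.57, 3.14, 3.14, 3.14, 3.14, 3.14].

## Interface

Orientations are given as [roll, pitch, yaw] about the fixed x, y, z axes, in that order (R = Rz(yaw) Ry(pitch) Rx(roll)).
In Python, from cell import ctrl, imaging, models gives the robot as it stands. The module is installed in compiled form; this text tells all that it offers.
- The arm moves only by the tool drive_tool, never from a script. Its argument "deltas" is text: rows parted by semicolons, each of 5 numbers parted by spaces: the shift along the tool's x, y, z in m, then the turn about the tool's z in degrees, then the finger opening in m, from 0 to 0.0854. A call has 1 to 12 rows; each row is the pose to reach, as a shift and turn from the pose commanded when the call began, along the tool's axes at that moment; what a row does not reach only later rows make up. A row lasts 1/8 s, in which the tool goes at most 62.5 mm and 10.7 degrees, less where a joint would pass 70% of its speed; a pose out of reach is approached as far as the arm can. A call with a gripper value outside its range is refused whole. The fingers move at their own pace and stop on an object; the grip force is fixed at half the most. Time passes only in rows, so rows that repeat a pose let the fingers close. It gives the time, the measured TCP pose, the force and the opening at its end, in the units of the state.
- ctrl.read_state(): the state, without advancing time (a new reading comes with each control period).
- imaging.get_image(name): name is "scene" or "top" or "wrist"; returns a dict with "color" (400x640x3 uint8, red, green, blue), "range_z" (400x640 float32, mm along the optical axis (not along the pixel's ray), 0 where there is no reading), "vfov" (degrees; the focal length in pixels is half the picture's height over the tangent of half this angle, whatever the lens; pixels are square), "cx", "cy" (the principal point, pixels), "k1" (the pictures are not rectified: a ray, as slopes to the right and down, at radius r is drawn at 1 + k1 r^2 times it, then the intrinsics apply), "extrinsics" (4x4, takes a point from camera to world coordinates). Camera axes: x right, y down, z forward; pixel columns grow to the right and rows downward; lengths in mm; the calibration is good to about 2 mm. A picture is of the moment at which its call begins.
- ctrl.finish_job(): hands the job in, once; it reports no verdict.
Trained networks look in a picture, given as the dict that the camera call returned (one of the last four; its "shot" number tells which), for a name from the list of things; names that differ only in an ending like _2 or _b are one class to them, and where a whole thing is asked for, a point or a joint stands for the part that bears it (a point fixed in the world has none). Each returns a list of dicts, best first, with "score" (0 to 1); they miss things now and then, are a little off and sometimes report something else, mostly with a low value. They report only what shows in the picture. A call takes as long as a camera call. They do not tell look-alikes from the thing itself.
- models.spot_in(picture, thing): "point" ([column, row] in pixels, amid what is visible of it).
- models.landmark_of(picture, thing): "point" ([column, row] in pixels: a listed point, or the origin of a listed thing).
The state is a dict: "clock": time; "qpos": joint angles; "qd": joint speeds; "tau": joint torques, N m; "eef_pos": TCP position; "tool_rot": TCP orientation; "force": force on the tool from outside, world axes, zero at the start; "torque": the same for the moment, N m; "width": finger opening in mm.
Only numpy, scipy, OpenCV 4.12 (cv2) and the standard library are available. Lean on these libraries where they do the work, as an engineer would, in place of code of your own. Each camera call takes 0.05 s, during which the arm holds its last target.

## Task

Lock the brass valve body into the test fixture: fit the blue-handled socket key onto the hex head of the red retaining arm, pressing and turning it a little at a time until the socket drops right down over the hex, then turn it clockwise (seen from above) until the arm lies fully home across the valve body against its stop. Turn the arm only with the key, leave the key standing fully seated on the hex, and do not disturb the valve body or the other things on the bench.

Things in the scene. Friction and masses are not known exactly. Their poses are not given: they have to be found in the camera images.
- key_grip (a point): Socket key, loose, 0.4 kg, 126 mm tall, standing upright on its open socket end. Point on its axis, 100 mm above its foot, 26 mm below its top, on the blue handle: a hexagonal bar 38 mm across flats (44 over corners) from 62 to 124 mm above the foot. z runs up the axis; x is square to one pair of handle flats (the others at 60 degree steps). Steel part below: at most 51 mm across.
- key_foot (a point): Centre of the key's open rim, its lowest point, 100 mm below key_grip; same axes. The hexagonal socket opens downwards here: 31.8 mm across flats, 20 mm deep, flared to 36.8 mm over the lowest 3.5 mm; its flats are parallel to the handle's.
- pivot (a point): Point fixed to the fixture, on the upright axis of the retaining arm's hub and hex head, 76 mm above the bench, level with the hub's flat top (62 mm across) on which the key's rim rests when seated. z up, x and y are the fixture's axes; its dark steel plate, 150 (x) by 250 (y) by 20 mm high, has its centre 60 mm from here along -y.
- head_top (a point): Point fixed to the fixture, 17 mm above pivot: top centre of the steel hex head, 30 mm across flats, 17 mm high. Axes: the fixture's, NOT the head's. The head's angle is not given: it floats up to 0.5 rad either way in the arm's hub with some drag (0.15 N m), then takes the arm along; it may start anywhere in that play. A misaligned key stops 13 to 15 mm above its seat.
- clamp (a joint): Angle (rad) of the red retaining arm about the pivot's upright axis: 0 = home against its stop, arm along the fixture's -y across the valve body; grows as it swings open anticlockwise from above (to 1.3), so it closes clockwise. Stiff (0.4 N m), stays where left. The arm is 30 mm wide, reaches 145 mm from the pivot and lies 62 to 76 mm above the bench.
- valve: Brass valve body, loose, 0.55 kg, 94 by 44 by 39 mm high, lying in a shallow green nest on the fixture plate, 110 mm from the pivot along the fixture's -y. Origin at the centre of its underside, 20 mm above the bench; z up. The arm passes 3 mm over it. Bystander: leave it where it is.
- oil: White oil bottle with black cap, loose, 54 mm across and 130 mm tall, standing on the bench; it stands on the opposite side of the fixture from the key. Origin at the centre of its underside. Bystander.
- spare0: Spare brass valve body in the black tray at the back left, 82 by 44 by 38 mm. Origin under its centre. Bystander.
- spare1: The second spare brass valve body in the black tray. Bystander.
- driver: Green-handled screwdriver, 200 mm long, lying on the bench behind the fixture. Bystander.
- collar: Aluminium collar ring, 68 mm across and 22 mm high, lying on the bench behind the fixture. Bystander.
- gauge: Steel gauge bar, 30 by 90 by 30 mm, lying on the bench behind the fixture. Bystander.
Things that resemble listed ones, but are neither listed nor needed, are in the scene too. Leave any orange or pink look-alike of the part that bears key_grip alone.

How it is judged (in metres and radians):
On the way, in this order (a step that is already met when the one before it is completed fails the run):
1. the key's socket has dropped fully over the hex head while the arm is still open (z of key_foot in the frame of pivot below 0.004 m and horizontal distance between key_foot and pivot below 0.004 m and angle between key_grip's own z axis and vertical below 0.09 rad and value of joint clamp above 0.3 rad), for 0.1 s.
2. the arm has been turned fully home with the key still seated (value of joint clamp below 0.07 rad and z of key_foot in the frame of pivot below 0.005 m and horizontal distance between key_foot and pivot below 0.005 m), for 0.2 s.
At the end, for the whole second after the job is handed in: The retaining arm is home (within 0.08 rad of its stop), the key stands upright and at rest on the hex head, its rim within 5 mm of its seat and centred within 5 mm, and the valve body is still in its nest (within 15 mm) (value of joint clamp below 0.08 rad and z of key_foot in the frame of pivot below 0.005 m and horizontal distance between key_foot and pivot below 0.005 m and angle between key_grip's own z axis and vertical below 0.1 rad and linear speed of key below 0.02 m/s and distance of valve from where it was at the start of the episode below 0.015 m); the robot touches nothing.
It fails at once if the retaining arm or hex head is pushed by the robot itself (over 5 N) instead of by the key (contact force between any of the fingers, the arm and clamp above 5 N).
It fails at once if the valve body is disturbed (moved over 15 mm) (distance of valve from where it was at the start of the episode above 0.015 m).
It fails at once if another thing on the bench is knocked away (moved over 30 mm) (distance of any of oil, spare0, spare1, driver, collar, gauge from where it was at the start of the episode above 0.03 m).
It also fails if it takes over 58 s, if anything falls off the work surface, if the arm or the gripper's body presses on something with over 40 N, if the wrist force passes 120 N, or if a joint passes its speed limit or range.

## Working session

There is one attempt and no reset: what is moved stays moved. The work goes in short steps, Python scripts to look and compute and a tool call to move; the robot and the scene stay as the last step left them, time stands still between calls to the robot, and variables do not carry over. Pictures are saved under pics/ and viewed, and the job is handed in when it is done.

Besides the shell and the picture viewer there is one more tool, called after "Call:" as name(argument=value, ...), one argument or row to a line, values as JSON. drive_tool: Moves the arm, as the interface text tells. Its arguments: {"type":"object","properties":{"deltas":{"type":"string"}},"required":["deltas"]}

```bash
mkdir -p pics; cat > h.py <<'E'
import numpy as np, cv2
from cell import ctrl, imaging, models
def K(im):
    f=im["color"].shape[0]/2/np.tan(np.radians(im["vfov"])/2)
    return f
def ray(im,p):
    f=K(im); xd=(p[0]-im["cx"])/f; yd=(p[1]-im["cy"])/f
    x,y=xd,yd
    for _ in range(30):
        r2=x*x+y*y; x=xd/(1+im["k1"]*r2); y=yd/(1+im["k1"]*r2)
    return np.array([x,y,1.])
def at_z(im,p,z):
    T=im["extrinsics"]; d=T[:3,:3]@ray(im,p); o=T[:3,3]
    return o+d*(z-o[2])/d[2]
def at_d(im,p):
    c,r=int(round(p[0])),int(round(p[1])); w=im["range_z"][r-1:r+2,c-1:c+2]; w=w[w>0]
    if len(w)==0: return None
    T=im["extrinsics"]; return T[:3,:3]@(ray(im,p)*np.median(w))+T[:3,3]
def proj(im,P):
    T=im["extrinsics"]; c=T[:3,:3].T@(np.array(P,float)-T[:3,3]); x,y=c[0]/c[2],c[1]/c[2]; s=1+im["k1"]*(x*x+y*y); f=K(im)
    return np.array([im["cx"]+f*x*s, im["cy"]+f*y*s])
def cloud(im):
    f=K(im); h,w=im["range_z"].shape
    u,v=np.meshgrid(np.arange(w),np.arange(h)); xd=(u-im["cx"])/f; yd=(v-im["cy"])/f
    x,y=xd.copy(),yd.copy()
    for _ in range(20):
        r2=x*x+y*y; x=xd/(1+im["k1"]*r2); y=yd/(1+im["k1"]*r2)
    z=im["range_z"]; P=np.stack([x*z,y*z,z],-1)@im["extrinsics"][:3,:3].T+im["extrinsics"][:3,3]
    P[z<=0]=np.nan
    return P
def save(im,n): cv2.imwrite("pics/"+n,cv2.cvtColor(im["color"],cv2.COLOR_RGB2BGR))
E
python3 - <<'E'
from h import *
s=ctrl.read_state(); print({k:np.round(v,3) for k,v in s.items()}, ctrl.grip_point_offset)
for n in ("scene","top","wrist"):
    im=imaging.get_image(n); save(im,n+"0.png"); print(n,im["vfov"],im["k1"],np.round(im["extrinsics"],3).tolist())
    for t in ("key_grip","key_foot","pivot","head_top","valve","oil"):
        for d in models.landmark_of(im,t)[:3]:
            print(t,round(d["score"],2),np.round(d["point"],1),np.round(at_d(im,d["point"]),0) if at_d(im,d["point"]) is not None else None)
E
```

```text
{'clock': np.float64(0.0), 'qpos': array([-1.255,  0.629,  0.038,  1.518, -0.027,  0.996, -0.02 ]), 'qd': array([ 0.   , -0.001, -0.003,  0.   ,  0.   ,  0.003, -0.001]), 'tau': array([-0.0000e+00, -5.6341e+01,  1.2260e+00, -1.9344e+01,  1.1000e-02,
        1.1000e-02,  0.0000e+00]), 'eef_pos': array([241.924, 602.619, 230.388]), 'tool_rot': array([-3.14,  0.  ,  2.76]), 'force': array([-0.44 ,  0.303,  0.402]), 'torque': array([ 0.014,  0.036, -0.003]), 'width': np.float64(85.317)} 18.700000000000003
scene 42.8397757196787 -0.10935352294050578 [[0.629, 0.606, -0.486, 1209.725], [0.777, -0.483, 0.404, -435.479], [0.01, -0.632, -0.775, 1017.624], [0.0, 0.0, 0.0, 1.0]]
key_grip 0.83 [367.5 122.9] [530. 305. 121.]
key_grip 0.81 [330.1 131.4] [493. 208. 120.]
key_grip 0.7 [385.9 107.2] [506. 397. 110.]
key_foot 0.9 [332.1 158.6] [499. 215.  20.]
key_foot 0.66 [362.9 149.1] [529. 300.  27.]
key_foot 0.62 [385.8 132.3] [517. 400.  23.]
pivot 0.56 [305.1 204.9] [621.  25.  85.]
head_top 0.86 [304.1 195.8] [603.  36.  94.]
valve 0.86 [265.7 230.2] [602. -77.  51.]
oil 0.71 [193.7 266.5] [ 57
[... 257 characters left out ...]
21. 127.]
key_grip 0.83 [205.5 251.7] [516. 315. 126.]
key_grip 0.61 [165.7 264. ] [493. 410. 126.]
key_foot 0.79 [217.1 255.2] [510. 301.  72.]
key_foot 0.74 [186.  265.7] [492. 392.  40.]
key_foot 0.7 [251.6 268.3] [470. 206. 123.]
pivot 0.68 [317.9 210.9] [602.  40.  94.]
pivot 0.57 [425.3 152.4] [ 765. -280.   12.]
pivot 0.53 [359.  220.2] [576. -66.  58.]
head_top 0.76 [320.9 208. ] [609.  31.  94.]
valve 0.78 [357.5 219.5] [578. -62.  60.]
oil 0.83 [424.7 231.5] [ 533. -231.   67.]
wrist 59.31080740508946 0.01706101590755719 [[0.372, 0.877, 0.304, 162.948], [0.928, -0.351, -0.122, 636.343], [0.0, 0.328, -0.945, 373.232], [0.0, 0.0, 0.0, 1.0]]
key_foot 0.8 [256.3 380.7] [476. 431.  26.]
```

View pics/scene0.png

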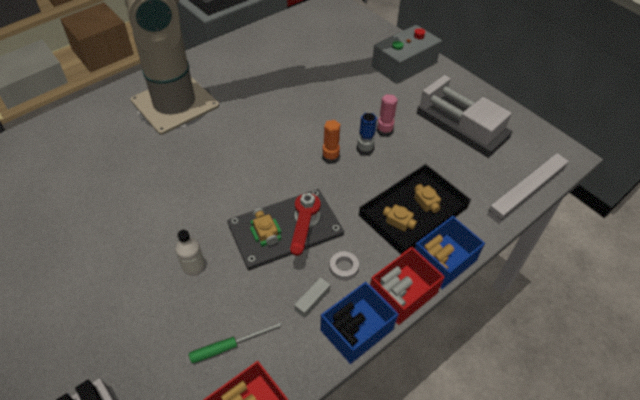

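View pics/top0.png

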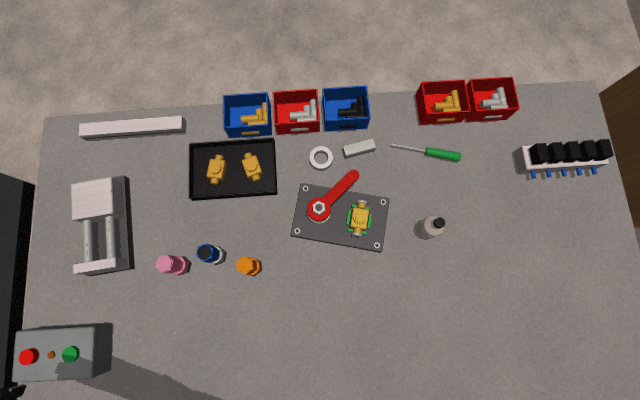

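View pics/wrist0.png

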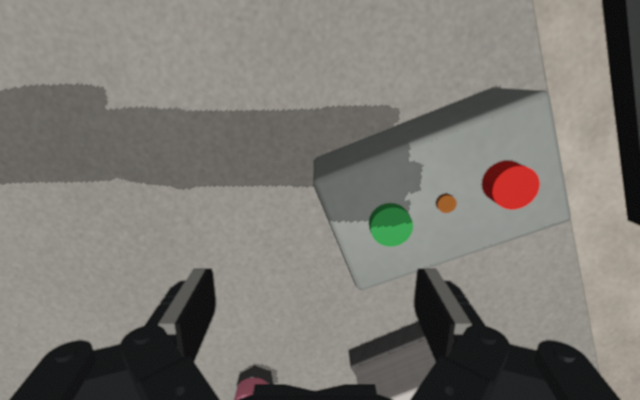

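Blue key: scene (367,130), top (209,253), standing between the orange (scene 331,140) and pink (387,112) look-alikes. The fixture hub is at top (319,208), with the arm swung open. Next I'll measure these with depth.

```bash
python3 - <<'E'
from h import *
for n in ("top","scene"):
    im=imaging.get_image(n); P=cloud(im); C=cv2.cvtColor(im["color"],cv2.COLOR_RGB2HSV)
    blue=(C[...,0]>100)&(C[...,0]<130)&(C[...,1]>120)
    near=(abs(P[...,0]-523)<60)&(abs(P[...,1]-307)<60)
    for lo,hi in ((115,135),(60,115),(5,60)):
        m=near&(P[...,2]>lo)&(P[...,2]<hi)&(abs(P[...,0]-523)<40)&(abs(P[...,1]-307)<40)
        q=P[m]; print(n,"key",lo,hi,len(q),q.mean(0).round(1),q.min(0).round(1),q.max(0).round(1), np.median(q[:,2]))
    # head: z in 85..100 near (605,36)
    m=(abs(P[...,0]-605)<45)&(abs(P[...,1]-33)<45)
    for lo,hi in ((87,100),(68,82)):
        q=P[m&(P[...,2]>lo)&(P[...,2]<hi)]; print(n,"hub",lo,len(q),q.mean(0).round(1),q.min(0).round(1),q.max(0).round(1))
    red=((C[...,0]<8)|(C[...,0]>172))&(C[...,1]>150)&(P[...,2]>55)&(P[...,2]<85)&(abs(P[...,0]-640)<110)&(abs(P[...,1]-0)<120)
    q=P[red]; print("red",len(q)); d,=[q[np.argmax(np.linalg.norm(q[:,:2]-[605,33],axis=1))]]; print("tip",d.round(1))
    c=q[np.linalg.norm(q[:,:2]-[605,33],axis=1)>45]; r=cv2.fitLine(c[:,:2].astype(np.float32),2,0,.01,.01).ravel(); print("arm line",r.round(3),np.arctan2(r[1],r[0]))
    # bolts/plate : corners via z 12..28
    m=(P[...,2]>13)&(P[...,2]<27)&(abs(P[...,0]-590)<150)&(abs(P[...,1]+20)<190)&(C[...,1]<80)
    mm=cv2.morphologyEx(m.astype(np.uint8),cv2.MORPH_OPEN,np.ones((5,5)))
    k,lab,st,ce=cv2.connectedComponentsWithStats(mm); i=1+np.argmax(st[1:,4]); q=P[lab==i][:,:2].astype(np.float32)
    rc=cv2.minAreaRect(q); print("plate",rc, cv2.boxPoints(rc).round(0).tolist())
    for b in models.landmark_of(im,"pivot")[:2]: print("piv",at_z(im,b["point"],76).round(1),b["score"])
    for b in models.landmark_of(im,"head_top")[:2]: print("head",at_z(im,b["point"],93).round(1))
    for b in models.landmark_of(im,"valve")[:1]: print("valve",at_z(im,b["point"],20).round(1))
    x0,y0=(proj(im,[523,307,80])).astype(int); x1,y1=proj(im,[605,33,93]).astype(int)
    a=cv2.resize(im["color"][y0-30:y0+30,x0-40:x0+40],(400,300),interpolation=cv2.INTER_CUBIC)
    b=cv2.resize(im["color"][y1-30:y1+30,x1-40:x1+40],(400,300),interpolation=cv2.INTER_CUBIC)
    cv2.imwrite(f"pics/crop_{n}.png",np.hstack([a,b])[...,::-1])
E
```

```text
top key 115 135 230 [515.  317.3 125.3] [494.3 299.4 115.2] [537.4 339.1 130.1] 125.4309398551735
top key 60 115 98 [511.9 305.8  88.7] [494.2 299.2  61.6] [537.8 322.1 114.3] 87.99438303217772
top key 5 60 138 [511.2 304.9  35.8] [492.  267.3   5.3] [549.6 328.1  59.2] 42.65507365289659
top hub 87 121 [611.4  37.7  93.8] [596.2  23.   87.6] [627.4  51.9  97.9]
top hub 68 430 [617.4  29.3  76.3] [581.8 -11.   68.8] [649.9  67.3  81.7]
red 770
tip [705.6 -71.7  73. ]
arm line [ 6.50000e-01 -7.60000e-01  6.70966e+02 -3.15320e+01] -0.8626186
plate ((597.4837036132812, -20.532318115234375), (249.51083374023438, 151.6374053955078), 75.64949798583984) [[493.0, -123.0], [640.0, -160.0], [702.0, 82.0], [555.0, 119.0]]
piv [614.8  41.   76. ] 0.74
head [603.8  32.   93. ]
valve [584.6 -72.1  20. ]
scene key 115 135 164 [521.4 315.3 123.9] [498.2 297.2 115.1] [540.3 339.  131.6] 124.82925105931565
scene key 60 115 231 [527.  309.4  89.2] [499.8 295.9  60. ] [541.5 339.  115. ] 89.51487385158885
scene key 5 60 296 [527.2 307.9  31.8] [492.9 269.    5. ] [562.6 344.2  59.7] 33.52942592398347
scene hub 87 132 [613.9  37.1  93.3] [596.4  21.9  87.3] [631.6  52.9  98.6]
scene hub 68 379 [625.1  25.   76.3] [582.1 -12.   68. ] [650.   68.5  81.8]
red 756
tip [707.1 -71.4  70.8]
arm line [ 6.46000e-01 -7.63000e-01  6.75491e+02 -3.30660e+01] -0.8682245
plate ((587.6006469726562, -55.73368835449219), (177.65771484375, 154.3179473876953), 75.77488708496094) [[491.0, -123.0], [641.0, -161.0], [684.0, 11.0], [535.0, 49.0]]
piv [613.9  42.9  76. ] 0.85
head [614.6  37.2  93. ]
valve [581.8 -66.4  20. ]
```

View pics/crop_top.png

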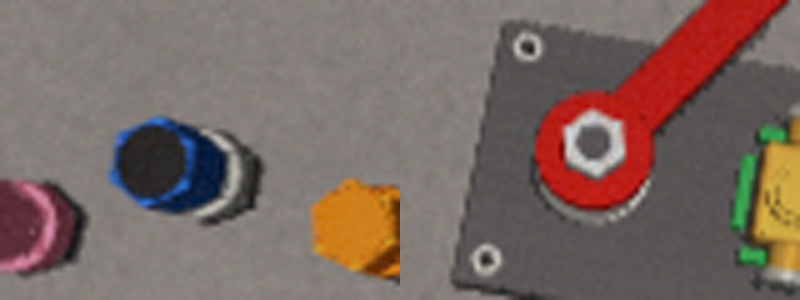

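Call:
drive_tool(
  deltas="-0.060 -0.027 0 0 0.085; -0.120 -0.054 0 0 0.085; -0.180 -0.081 0 0 0.085; -0.240 -0.108 0 0 0.085; -0.300 -0.135 0 0 0.085; -0.361 -0.162 0 0 0.085; -0.361 -0.162 0 0 0.085; -0.361 -0.162 0 0 0.085; -0.361 -0.162 0 0 0.085",
)

```text
clock: 2.58
eef_pos: [515.0, 320.8, 231.2]
tool_rot: [3.141, -0.002, 2.763]
force: [-0.9, 1.2, -0.0]
width: 85.1
```

```bash
python3 - <<'E'
from h import *
s=ctrl.read_state(); print({k:np.round(v,3) for k,v in s.items()})
im=imaging.get_image("wrist"); save(im,"w1.png"); P=cloud(im)
for t in ("key_grip","key_foot"):
    for d in models.landmark_of(im,t)[:3]: print(t,d["score"],d["point"],at_z(im,d["point"],100 if t=="key_grip" else 0))
print(proj(im,[517,318,126]))
m=(P[...,2]>121)&(P[...,2]<130)&(abs(P[...,0]-517)<40)&(abs(P[...,1]-318)<40)
q=P[m]; print(len(q),q.mean(0),q.min(0),q.max(0),np.median(q[:,2]))
E
```

```text
{'clock': np.float64(2.575), 'qpos': array([-0.626,  0.565,  0.038,  1.644, -0.028,  0.933,  0.615]), 'qd': array([-0.016, -0.001, -0.001,  0.002,  0.003,  0.   ,  0.003]), 'tau': array([ 1.5250e+00, -5.2167e+01,  1.9160e+00, -1.8588e+01,  1.1600e-01,
       -4.0000e-03, -1.0000e-03]), 'eef_pos': array([514.981, 320.804, 231.205]), 'tool_rot': array([ 3.141e+00, -2.000e-03,  2.763e+00]), 'force': array([-0.934,  1.203, -0.004]), 'torque': array([-0.003,  0.043, -0.029]), 'width': np.float64(85.139)}
key_grip 0.96 [421.4, 119.4] [495.0974728  417.98963859 100.        ]
key_grip 0.82 [186.5, 191.8] [480.43226948 223.69713736 100.        ]
key_grip 0.76 [314.3, 188.4] [516.21223185 321.71196322 100.        ]
key_foot 0.94 [392.1, 111.1] [497.41504161 415.83079278   0.        ]
key_foot 0.77 [311.4, 161.2] [515.69383122 318.59024775   0.        ]
key_foot 0.59 [221.1, 160.4] [478.83733404 228.03663669   0.        ]
[310.09244796 201.56980542]
2106 [514.73689569 321.67051356 124.50273671] [494.58972443 300.97902284 121.00106113] [536.81476827 341.99170762 127.08004491] 124.735653996399
```

View pics/w1.png

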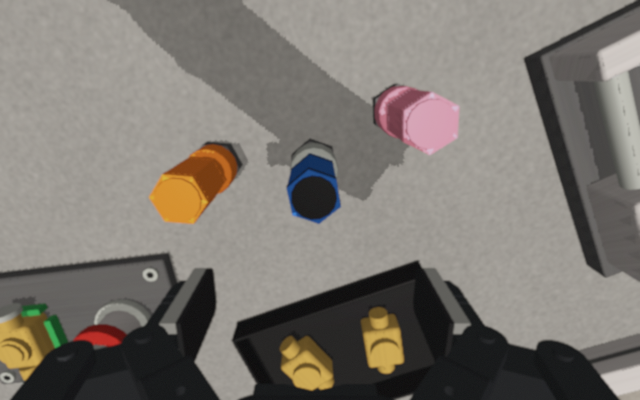

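The blue key stands at wrist (314,195), with its black top showing, orange to the left and pink to the right. Next I'll find the angle of its hex outline.

```bash
cat >> h.py <<'E'
from scipy.optimize import least_squares
def fit_hex(mask_pts, af=None):
    """fit hexagon to hull points; returns center, apothem, angle of a flat normal (mod 60deg)"""
    h=cv2.convexHull(mask_pts.astype(np.float32)).reshape(-1,2)
    # resample hull densely
    hh=np.vstack([h,h[:1]]); seg=np.linalg.norm(np.diff(hh,axis=0),axis=1); L=np.r_[0,np.cumsum(seg)]
    t=np.arange(0,L[-1],0.5); S=np.c_[np.interp(t,L,hh[:,0]),np.interp(t,L,hh[:,1])]
    best=None
    for a0 in np.radians([0,10,20,30,40,50]):
        def res(p):
            d=S-p[:2]; ks=p[3]+np.arange(6)*np.pi/3
            return (d@np.stack([np.cos(ks),np.sin(ks)])).max(1)-(p[2] if af is None else af/2)
        r=least_squares(res,[*S.mean(0),(af or 38)/2,a0],loss="soft_l1",f_scale=.5)
        if best is None or r.cost<best.cost: best=r
    p=best.x; return p[:2],p[2],np.degrees(p[3])%60,np.sqrt(np.mean(best.fun**2))
E
python3 - <<'E'
from h import *
im=imaging.get_image("wrist"); P=cloud(im); C=cv2.cvtColor(im["color"],cv2.COLOR_RGB2HSV)
# colour mask: handle (black top+blue), projected on z=124 for top outline
m=(P[...,2]>122.5)&(abs(P[...,0]-515)<40)&(abs(P[...,1]-321)<40)
m=cv2.morphologyEx(m.astype(np.uint8),cv2.MORPH_OPEN,np.ones((3,3)))>0
print(fit_hex(P[m][:,:2]), fit_hex(P[m][:,:2],38))
v=np.argwhere(m)[:,::-1]; Q=np.array([at_z(im,p,124.)[:2] for p in v]); print(fit_hex(Q),fit_hex(Q,38))
c=im["color"][140:240,260:370]; cv2.imwrite("pics/c2.png",cv2.resize(c,None,fx=6,fy=6,interpolation=cv2.INTER_CUBIC)[...,::-1])
E
```

```text
(array([511.43892255, 323.94717701]), np.float64(31.78648428893547), np.float64(27.581552111030035), np.float64(8.996890378587452)) (array([514.8293752 , 321.25041525]), np.float64(18.612581140583448), np.float64(19.661177349853713), np.float64(14.662883998837408))
(array([622.56414554, 268.06640631]), np.float64(112.36996097545462), np.float64(7.758816816975013), np.float64(21.68347475285681)) (array([626.62190928, 266.5360073 ]), np.float64(19.0), np.float64(9.18360677664532), np.float64(97.67848234232018))
```

View pics/c2.png

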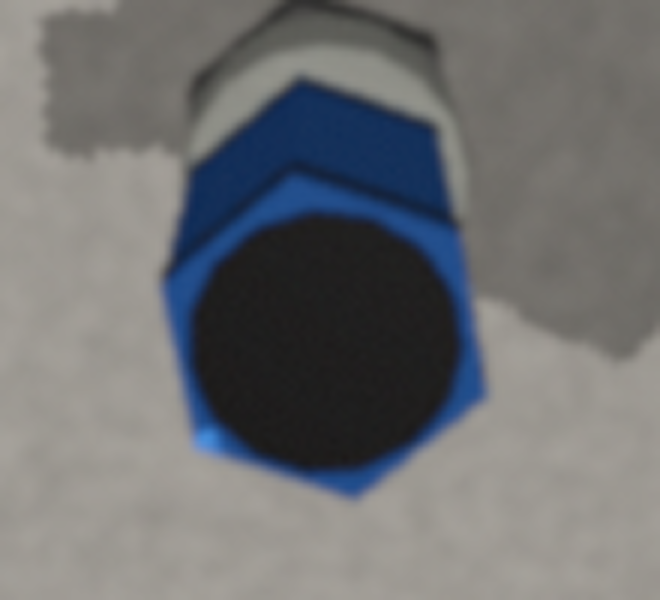

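```bash
python3 - <<'E'
from h import *
im=imaging.get_image("wrist"); P=cloud(im)
m=(P[...,2]>122)&(P[...,2]<132)&(abs(P[...,0]-515)<40)&(abs(P[...,1]-321)<40)
print(m.sum(),fit_hex(P[m][:,:2]), fit_hex(P[m][:,:2],38))
v=np.argwhere(m)[:,::-1]; Q=np.array([at_z(im,p,124.)[:2] for p in v]); print(fit_hex(Q),fit_hex(Q,38))
cs=np.array([(292,165),(460,222),(487,397),(355,498),(195,445),(163,280)])/6+[260,140]
W=np.array([at_z(im,p,124.)[:2] for p in cs]); print(W.mean(0)); d=W-W.mean(0); print(np.degrees(np.arctan2(d[:,1],d[:,0]))%60,np.linalg.norm(d,axis=1), fit_hex(W,38))
E
```

```text
2077 (array([515.65577904, 321.29185278]), np.float64(19.008404373440076), np.float64(18.71915680624753), np.float64(0.12807703101690252)) (array([515.6559089 , 321.29173829]), np.float64(19.001157194712615), np.float64(18.718720204127365), np.float64(0.1280103746285628))
(array([515.295075  , 321.42715877]), np.float64(18.92670727338663), np.float64(19.039905343714466), np.float64(0.13344325800648116)) (array([515.29186029, 321.42863792]), np.float64(18.999930851496035), np.float64(19.03328536219736), np.float64(0.15460064881969085))
[515.47977138 321.43179623]
[48.73459766 50.37481326 46.88423709 48.21877885 49.577522   48.01803226] [22.44730422 22.24209736 21.92536305 22.18742505 22.05311621 21.43297722] (array([515.50480848, 321.51893067]), np.float64(18.998842488928624), np.float64(18.727055214905356), np.float64(0.31443175930236067))
```

Call:
drive_tool(
  deltas="0 0.001 0.004 -10.6 0.085; 0 0.001 0.008 -21.2 0.085; 0 0.001 0.012 -31.8 0.085; 0 0.001 0.016 -42.4 0.085; 0 0.001 0.020 -53 0.085; 0 0.001 0.024 -63.6 0.085; 0 0.001 0.028 -74.2 0.085; 0 0.001 0.032 -84.8 0.085; 0 0.001 0.036 -95.4 0.085; 0 0.001 0.040 -106 0.085; 0 0.001 0.044 -116.6 0.085; 0 0.001 0.05 -127.2 0.085",
)

```text
clock: 4.32
eef_pos: [517.0, 319.9, 181.4]
tool_rot: [-3.141, 0.0, -1.297]
force: [-0.4, -1.2, 0.2]
width: 85.2
```

```bash
python3 - <<'E'
from h import *
s=ctrl.read_state(); print({k:np.round(v,3) for k,v in s.items()})
im=imaging.get_image("wrist"); save(im,"w2.png"); P=cloud(im); s=ctrl.read_state();
m=(P[...,2]>122)&(P[...,2]<132)&(abs(P[...,0]-515)<40)&(abs(P[...,1]-321)<40)
print(m.sum(),fit_hex(P[m][:,:2]), fit_hex(P[m][:,:2],38))
c,_,a,_=fit_hex(P[m][:,:2]); y=s["tool_rot"][2]; d=c-s["eef_pos"][:2]; print(d@[np.cos(y),np.sin(y)],d@[np.sin(y),-np.cos(y)],np.degrees(y)-90,a)
E
```

```text
{'clock': np.float64(4.325), 'qpos': array([-0.261,  0.678, -0.559,  1.682,  0.435,  0.908,  2.423]), 'qd': array([ 0.213,  0.138, -0.371,  0.042,  0.345,  0.01 ,  1.163]), 'tau': array([-9.9600e-01, -5.4570e+01, -6.2490e+00, -1.6719e+01, -3.4900e-01,
       -1.0000e-02, -1.2230e+00]), 'eef_pos': array([516.983, 319.85 , 181.356]), 'tool_rot': array([-3.141,  0.   , -1.297]), 'force': array([-0.393, -1.176,  0.178]), 'torque': array([-0.023, -0.015,  0.074]), 'width': np.float64(85.206)}
3040 (array([515.73540118, 320.96273608]), np.float64(19.04610725898487), np.float64(18.930890756233357), np.float64(0.19675790371700907)) (array([515.74207916, 320.9634453 ]), np.float64(19.0), np.float64(18.907438584998772), np.float64(0.19985768818808528))
-1.8282311066855266 0.4038247450894936 -163.99753307173984 18.930890756233357
```

View pics/w2.png

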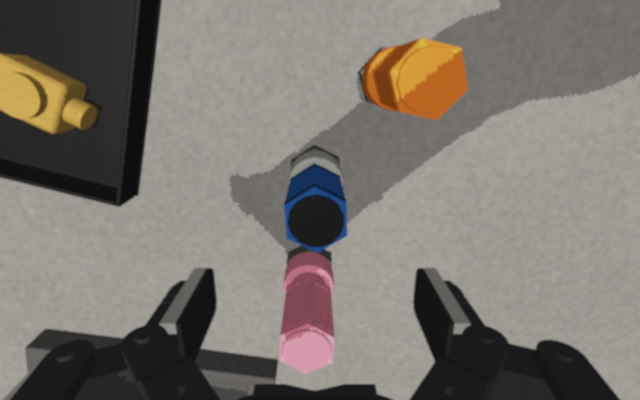

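Call:
drive_tool(
  deltas="0 0 0 10.6 0.085; 0 0 0 21.2 0.085; 0 0 0 31.8 0.085; 0 0 0 42.4 0.085; 0 0 0 53 0.085; 0 0 0 56.6 0.085; 0 0 0 56.6 0.085; 0 0 0 56.6 0.085; 0 0 0 56.6 0.085",
)

```text
clock: 5.5
eef_pos: [517.2, 319.3, 181.3]
tool_rot: [3.141, 0.0, -2.291]
force: [-0.1, -0.0, 1.3]
width: 85.3
```

```bash
cat > loc.py <<'E'
from h import *
s=ctrl.read_state(); print(s["clock"],s["qpos"].round(2),s["qd"].round(3),s["eef_pos"].round(1),s["tool_rot"].round(4))
im=imaging.get_image("wrist"); P=cloud(im); s=ctrl.read_state();
m=(P[...,2]>122)&(P[...,2]<132)&(abs(P[...,0]-515)<40)&(abs(P[...,1]-321)<40)
c,r,a,e=fit_hex(P[m][:,:2]); y=s["tool_rot"][2]; d=c-s["eef_pos"][:2]; print(c,r,e,"tool dxy",d@[np.cos(y),np.sin(y)],d@[np.sin(y),-np.cos(y)],"jaw",(np.degrees(y)-90)%60,"hex",a)
E
python3 loc.py
```

```text
5.5 [-0.42  0.64 -0.29  1.69  0.22  0.85  1.62] [ 0.003  0.002  0.    -0.002  0.001  0.    -0.   ] [517.2 319.3 181.3] [ 3.1415  0.     -2.2911]
[515.64414908 321.07527893] 19.03371093421687 0.2339600293518378 tool dxy -0.33865905958296594 2.3195503954176573 jaw 18.72279169398655 hex 19.05973231100304
```

Call:
drive_tool(
  deltas="-0.0003 0.0023 0 0 0.085; -0.0003 0.0023 0.03 0 0.085; -0.0003 0.0023 0.06 0 0.085; -0.0003 0.0023 0.09 0 0.085; -0.0003 0.0023 0.102 0 0.085; -0.0003 0.0023 0.102 0 0.085; -0.0003 0.0023 0.102 0 0.085; -0.0003 0.0023 0.102 0 0.03; -0.0003 0.0023 0.102 0 0.03; -0.0003 0.0023 0.102 0 0.03; -0.0003 0.0023 0.102 0 0.03; -0.0003 0.0023 0.102 0 0.03",
)

```text
clock: 7.05
eef_pos: [516.0, 321.2, 79.9]
tool_rot: [-3.141, 0.001, -2.291]
force: [-0.4, -0.6, 4.8]
width: 37.1
```

```bash
python3 - <<'E'
from h import *
s=ctrl.read_state(); print({k:np.round(v,3) for k,v in s.items()})
im=imaging.get_image("wrist"); save(im,"w3.png")
E
```

```text
{'clock': np.float64(7.05), 'qpos': array([-0.455,  0.77 , -0.24 ,  1.758,  0.279,  0.645,  1.568]), 'qd': array([-0.   , -0.   ,  0.002,  0.001,  0.001, -0.   ,  0.   ]), 'tau': array([-1.8800e-01, -5.3666e+01, -2.7970e+00, -1.2586e+01,  4.0000e-02,
       -2.8400e-01, -8.0000e-03]), 'eef_pos': array([515.99 , 321.242,  79.875]), 'tool_rot': array([-3.141e+00,  1.000e-03, -2.291e+00]), 'force': array([-0.374, -0.645,  4.77 ]), 'torque': array([-0.086,  0.212, -0.008]), 'width': np.float64(37.149)}
```

View pics/w3.png

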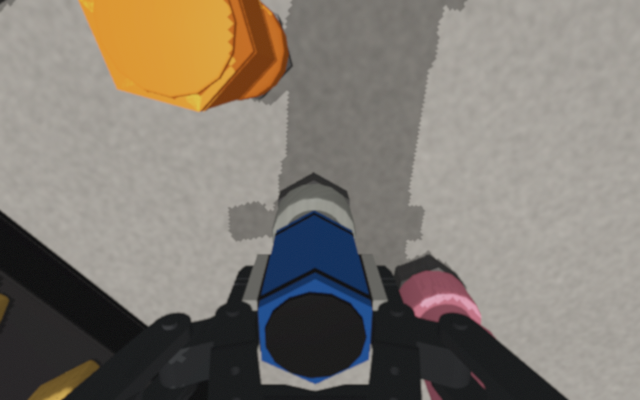

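Call:
drive_tool(
  deltas="0 0 -0.03 0 0.03; 0 0 -0.08 0 0.03; 0 0 -0.13 0 0.03; 0.01 -0.03 -0.150 0 0.03; 0.025 -0.08 -0.150 0 0.03; 0.040 -0.13 -0.150 0 0.03; 0.055 -0.18 -0.150 0 0.03; 0.070 -0.23 -0.150 0 0.03; 0.080 -0.259 -0.150 0 0.03; 0.080 -0.259 -0.150 0 0.03; 0.080 -0.259 -0.150 0 0.03",
)

```text
clock: 8.48
eef_pos: [656.3, 91.0, 228.1]
tool_rot: [3.139, -0.001, -2.29]
force: [-0.1, -0.4, -3.9]
width: 37.4
```

```bash
python3 - <<'E'
from h import *
s=ctrl.read_state(); print({k:np.round(v,3) for k,v in s.items()})
im=imaging.get_image("wrist"); save(im,"w4.png"); print(proj(im,[612,37.6,93]))
im=imaging.get_image("top"); save(im,"t4.png")
E
```

```text
{'clock': np.float64(8.475), 'qpos': array([-0.01 ,  0.665, -0.297,  1.473,  0.21 ,  1.037,  2.067]), 'qd': array([-0.02 , -0.01 , -0.016,  0.   ,  0.   , -0.001,  0.002]), 'tau': array([ 1.8440e+00, -6.0077e+01, -2.6220e+00, -2.0867e+01,  2.2000e-01,
        3.0000e-02,  3.0000e-03]), 'eef_pos': array([656.314,  91.043, 228.112]), 'tool_rot': array([ 3.139e+00, -1.000e-03, -2.290e+00]), 'force': array([-0.08 , -0.44 , -3.926]), 'torque': array([ 0.092,  0.089, -0.05 ]), 'width': np.float64(37.352)}
[309.42735934  95.8236591 ]
```

View pics/w4.png

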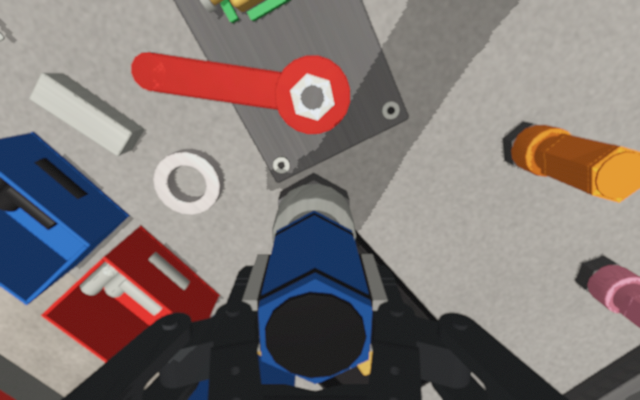

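View pics/t4.png

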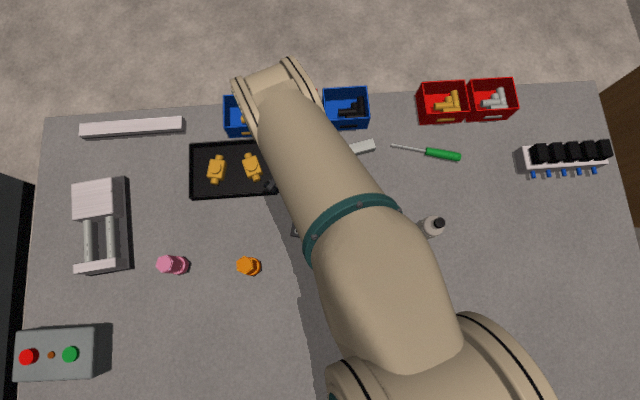

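The wrist view shows the hex head at (313,96), bright against the red hub. The key hangs in the jaws at (315,300). I'll fit the head's outline and measure the key in the hand.

```bash
cat > head.py <<'E'
from h import *
im=imaging.get_image("wrist"); P=cloud(im); s=ctrl.read_state(); print(s["eef_pos"].round(1),s["tool_rot"].round(4),s["qd"].round(3))
C=cv2.cvtColor(im["color"],cv2.COLOR_RGB2HSV)
h0=proj(im,[612,37.6,93]); vv,uu=np.mgrid[:400,:640]
near=np.hypot(uu-h0[0],vv-h0[1])<32
m=(near&(C[...,1]<90)&(P[...,2]>88)&(P[...,2]<100)).astype(np.uint8); m2=(near&(C[...,1]<100)&(C[...,2]>60)).astype(np.uint8)
for mm in (m,m2):
    k,lab,st,ce=cv2.connectedComponentsWithStats(mm)
    i=lab[int(h0[1])-8:int(h0[1])+9,int(h0[0])-8:int(h0[0])+9]; i=np.bincount(i[i>0]).argmax()
    v=np.argwhere(lab==i)[:,::-1]; Q=np.array([at_z(im,p,93.)[:2] for p in v]); print("head",len(Q),fit_hex(Q),fit_hex(Q,30)); 
red=((C[...,0]<8)|(C[...,0]>172))&(C[...,1]>120)&(P[...,2]>72)&(P[...,2]<80)
q=P[red][:,:2]; d=q-[612,37.6]; r=np.linalg.norm(d,axis=1); b=q[(r>45)]; l=cv2.fitLine(b.astype(np.float32),2,0,.01,.01).ravel(); print("arm dir",np.degrees(np.arctan2(l[1],l[0])))
# hub circle: outer red pixels
rm=red&(np.hypot(uu-h0[0],vv-h0[1])<60); cnt=np.argwhere(rm)[:,::-1]; W=np.array([at_z(im,p,76.)[:2] for p in cnt])
ad=np.radians(-50)
W=W[(((W-[612,37.6])@[np.cos(ad),np.sin(ad)])<8)]
hull=cv2.convexHull(W.astype(np.float32)).reshape(-1,2); hull=hull[((hull-[612,37.6])@[np.cos(ad),np.sin(ad)])<5]
f=least_squares(lambda p:np.hypot(*(hull-p[:2]).T)-31,[612,37.6],loss="soft_l1",f_scale=.5); print("hub",f.x)
E
python3 head.py; python3 - <<'E'
from h import *
im=imaging.get_image("wrist"); P=cloud(im); s=ctrl.read_state(); e=s["eef_pos"]; y=s["tool_rot"][2]
X=np.array([np.cos(y),np.sin(y)]);Y=np.array([np.sin(y),-np.cos(y)])
# steel rim part & blue handle in tool frame
L=np.stack([(P[...,:2]-e[:2])@X,(P[...,:2]-e[:2])@Y,P[...,2]-e[2]],-1)
near=(abs(L[...,0])<45)&(abs(L[...,1])<30)
for lo,hi in ((38,50),(-20,35),(-60,-20),(-76,-60),(-83,-76)):
    m=near&(L[...,2]>lo)&(L[...,2]<hi); q=L[m]; 
    if len(q): print(lo,hi,len(q),q.min(0).round(1),q.max(0).round(1),q.mean(0).round(1))
C=cv2.cvtColor(im["color"],cv2.COLOR_RGB2HSV)
m=near&(L[...,2]>42)&(L[...,2]<50); print(fit_hex(L[m][:,:2]))
E
```

```text
[656.7  91.9 229. ] [ 3.1403e+00 -1.0000e-04 -2.2886e+00] [-0.002 -0.004  0.005 -0.006  0.004  0.     0.002]
head 1392 (array([611.25322308,  39.63143601]), np.float64(14.790205249691937), np.float64(32.440090631426315), np.float64(0.10003542386256883)) (array([611.24539607,  39.63516421]), np.float64(15.0), np.float64(32.411168661837564), np.float64(0.23364113378171178))
head 1499 (array([611.20225236,  39.58812842]), np.float64(15.303021303500326), np.float64(31.911869933825727), np.float64(0.14918684528354081)) (array([611.19591335,  39.57617469]), np.float64(14.999928759773375), np.float64(31.916147092311345), np.float64(0.3329234211487101))
arm dir 17.719604
hub [611.95707821  39.29737011]
38 50 11161 [-22. -30.  38.] [22.2 29.9 50. ] [ 4.3  1.2 44.2]
-20 35 6984 [  5.2 -30.  -19.6] [22.4 30.  35. ] [14.5  0.3 14.9]
-60 -20 2357 [ -2.3 -21.9 -60. ] [ 25.5  24.4 -20.2] [ 16.7   1.1 -38.8]
-76 -60 448 [  9.4 -20.7 -76. ] [ 25.6  23.1 -60.1] [ 19.    1.  -68.2]
-83 -76 40 [ 13.2 -19.3 -79. ] [ 25.1  22.6 -76.1] [ 19.4   1.6 -77. ]
(array([1.99839324, 1.40738143]), np.float64(21.591880369634488), np.float64(29.597305163093015), np.float64(3.3792577196156763))
```

```bash
python3 - <<'E'
from h import *
im=imaging.get_image("wrist"); s=ctrl.read_state(); e=s["eef_pos"]; y=s["tool_rot"][2]
X=np.array([np.cos(y),np.sin(y)]);Y=np.array([np.sin(y),-np.cos(y)])
C=cv2.cvtColor(im["color"],cv2.COLOR_RGB2HSV)
blue=((C[...,0]>100)&(C[...,0]<130)&(C[...,1]>130)).astype(np.uint8); 
blue[:200]=0; blue[:, :255]=0; blue[:,375:]=0
# top corner line at z=124 above foot -> tcp +44: per row left/right edges
for r in (230,250,270,290,310,330,345):
    c=np.where(blue[r])[0]; print(r,c.min() if len(c) else 0,c.max() if len(c) else 0)
zt=e[2]-79.9+124
for p in ((315,268),(259,302),(373,302),(261,360),(371,360)):
    w=at_z(im,p,zt)[:2]-e[:2]; print(p,(w@X).round(1),(w@Y).round(1))
# rim: bottom ring, near-vertical symmetric; steel collar edges at row 215
g=im["color"].astype(int).sum(2)
for r in (195,205,215): print(r,g[r,260:370:1].tolist())
E
```

```text
230 279 349
250 273 356
270 266 362
290 262 367
310 258 371
330 259 371
345 261 368
(315, 268) 26.4 1.8
(259, 302) 13.7 -16.5
(373, 302) 13.7 20.9
(261, 360) -10.1 -17.0
(371, 360) -10.1 21.5
195 [505, 507, 509, 512, 513, 513, 511, 508, 496, 495, 493, 496, 502, 508, 514, 513, 510, 503, 454, 328, 194, 153, 158, 168, 191, 223, 258, 292, 310, 315, 319, 320, 320, 315, 307, 307, 307, 316, 325, 327, 328, 322, 315, 314, 313, 314, 316, 319, 318, 319, 318, 314, 316, 316, 318, 318, 320, 320, 318, 319, 314, 313, 311, 310, 310, 309, 307, 307, 304, 307, 302, 303, 302, 299, 302, 297, 296, 296, 298, 293, 283, 259, 217, 178, 152, 148, 149, 203, 289, 343, 362, 364, 368, 370, 375, 374, 371, 371, 370, 374, 378, 381, 382, 381, 379, 378, 376, 373, 376, 375]
205 [505, 505, 508, 509, 511, 513, 512, 508, 505, 504, 503, 502, 499, 496, 498, 499, 493, 447, 354, 291, 292, 301, 299, 305, 307, 306, 310, 327, 358, 389, 415, 438, 450, 459, 464, 470, 476, 478, 480, 481, 484, 484, 487, 483, 484, 478, 475, 473, 475, 478, 481, 485, 484, 482, 479, 474, 471, 468, 471, 469, 468, 467, 469, 472, 470, 465, 464, 466, 469, 466, 464, 462, 458, 456, 452, 444, 425, 395, 357, 328, 312, 302, 301, 295, 292, 286, 284, 276, 274, 307, 355, 373, 375, 373, 372, 371, 370, 370, 367, 367, 368, 371, 371, 367, 367, 367, 368, 367, 367, 366]
215 [508, 510, 512, 514, 513, 509, 507, 508, 511, 513, 513, 511, 513, 511, 494, 433, 346, 318, 354, 392, 428, 443, 451, 454, 457, 463, 469, 475, 479, 479, 477, 472, 467, 462, 447, 422, 387, 348, 320, 307, 299, 292, 282, 262, 235, 207, 183, 159, 135, 116, 99, 96, 111, 122, 135, 120, 103, 93, 101, 125, 149, 170, 195, 221, 249, 275, 290, 296, 302, 312, 330, 362, 405, 436, 454, 463, 466, 467, 466, 466, 464, 462, 459, 460, 463, 462, 453, 422, 363, 310, 289, 302, 336, 360, 365, 366, 367, 370, 372, 374, 373, 372, 370, 367, 367, 364, 362, 365, 398, 452]
```

Call:
drive_tool(
  deltas="0.03 -0.0006 0 -7 0.03; 0.06 -0.0012 0.01 -13.3 0.03; 0.0694 -0.0012 0.03 -13.3 0.03; 0.0694 -0.0012 0.044 -13.3 0.03; 0.0694 -0.0012 0.044 -13.3 0.03; 0.0694 -0.0012 0.044 -13.3 0.03; 0.0694 -0.0012 0.044 -13.3 0.03",
)

```text
clock: 9.6
eef_pos: [613.4, 37.9, 186.0]
tool_rot: [-3.14, 0.001, -2.058]
force: [-0.1, -0.6, -4.3]
width: 37.0
```

```bash
python3 - <<'E'
from h import *
s=ctrl.read_state(); print({k:np.round(v,3) for k,v in s.items()})
im=imaging.get_image("wrist"); save(im,"w5.png")
im=imaging.get_image("scene"); x,y=proj(im,[612,38.8,93]).astype(int); cv2.imwrite("pics/s5.png",cv2.resize(im["color"][y-75:y+45,x-80:x+80],None,fx=4,fy=4,interpolation=cv2.INTER_CUBIC)[...,::-1])
E
```

```text
{'clock': np.float64(9.6), 'qpos': array([ 0.109,  0.646, -0.351,  1.664,  0.272,  0.879,  2.302]), 'qd': array([ 0.004, -0.002,  0.003,  0.006,  0.002, -0.   ,  0.002]), 'tau': array([-3.900e-02, -5.636e+01, -4.369e+00, -1.823e+01,  9.000e-03,
       -5.000e-03, -0.000e+00]), 'eef_pos': array([613.395,  37.904, 185.987]), 'tool_rot': array([-3.140e+00,  1.000e-03, -2.058e+00]), 'force': array([-0.084, -0.646, -4.3  ]), 'torque': array([ 0.011, -0.02 , -0.044]), 'width': np.float64(37.027)}
```

View pics/w5.png

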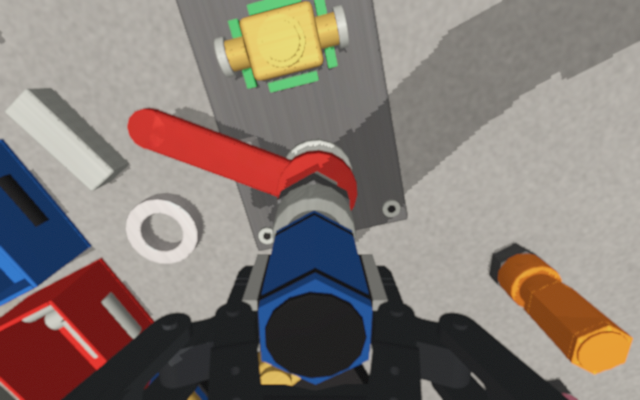

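View pics/s5.png

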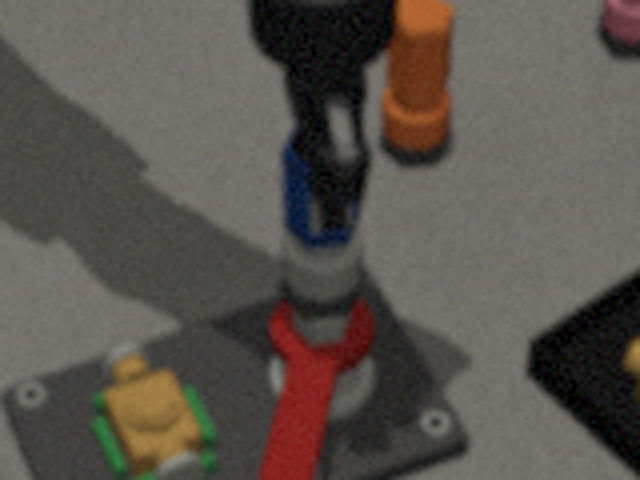

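Call:
drive_tool(
  deltas="0 0.0016 0.006 0 0.03; 0 0.0016 0.012 0 0.03; 0 0.0016 0.014 0 0.03; 0 0.0016 0.016 0 0.03; 0 0.0016 0.018 0 0.03; 0 0.0016 0.018 0 0.03",
)

```text
clock: 10.45
eef_pos: [611.2, 38.1, 167.1]
tool_rot: [3.141, 0.0, -2.059]
force: [0.8, 0.8, -3.5]
width: 37.1
```

```bash
cat > st.py <<'E'
from h import *
s=ctrl.read_state(); print({k:np.round(s[k],3).tolist() for k in ("clock","qpos","eef_pos","tool_rot","force","torque","width")}, "foot z-76:",round(s["eef_pos"][2]-155.9,1))
E
python3 st.py
```

```text
{'clock': 10.45, 'qpos': [0.103, 0.666, -0.343, 1.685, 0.283, 0.839, 2.291], 'eef_pos': [611.19, 38.096, 167.092], 'tool_rot': [3.141, 0.0, -2.059], 'force': [0.776, 0.812, -3.535], 'torque': [0.243, -0.045, -0.011], 'width': 37.139} foot z-76: 11.2
```

Call:
drive_tool(
  deltas="0 0 0.003 0 0.03; 0 0 0.005 0 0.03; 0 0 0.007 0 0.03; 0 0 0.009 0 0.03; 0 0 0.010 0 0.03; 0 0 0.011 0 0.03; 0 0 0.011 0 0.03",
)

```text
clock: 11.32
eef_pos: [611.2, 38.0, 156.2]
tool_rot: [3.141, 0.0, -2.059]
force: [-0.1, 1.8, -3.6]
width: 37.6
```

```bash
python3 st.py
```

```text
{'clock': 11.325, 'qpos': [0.1, 0.68, -0.338, 1.694, 0.29, 0.817, 2.285], 'eef_pos': [611.199, 38.033, 156.167], 'tool_rot': [3.141, 0.0, -2.059], 'force': [-0.144, 1.79, -3.633], 'torque': [0.534, -0.081, -0.01], 'width': 37.594} foot z-76: 0.3
```

Call:
drive_tool(
  deltas="0 0 0.001 0 0.03; 0 0 0.002 0 0.03; 0 0 0.002 0 0.03",
)

```text
clock: 11.7
eef_pos: [611.4, 38.2, 155.8]
tool_rot: [-3.141, 0.0, -2.059]
force: [-1.5, 2.4, 6.7]
width: 37.2
```

```bash
python3 st.py; python3 - <<'E'
from h import *
im=imaging.get_image("wrist"); save(im,"w6.png")
im=imaging.get_image("scene"); x,y=proj(im,[612,38.8,93]).astype(int); cv2.imwrite("pics/s6.png",cv2.resize(im["color"][y-75:y+45,x-80:x+80],None,fx=4,fy=4,interpolation=cv2.INTER_CUBIC)[...,::-1])
E
```

```text
{'clock': 11.7, 'qpos': [0.099, 0.68, -0.338, 1.695, 0.291, 0.815, 2.284], 'eef_pos': [611.392, 38.154, 155.796], 'tool_rot': [-3.141, 0.0, -2.059], 'force': [-1.541, 2.37, 6.709], 'torque': [0.518, 0.893, -0.002], 'width': 37.217} foot z-76: -0.1
```

View pics/w6.png

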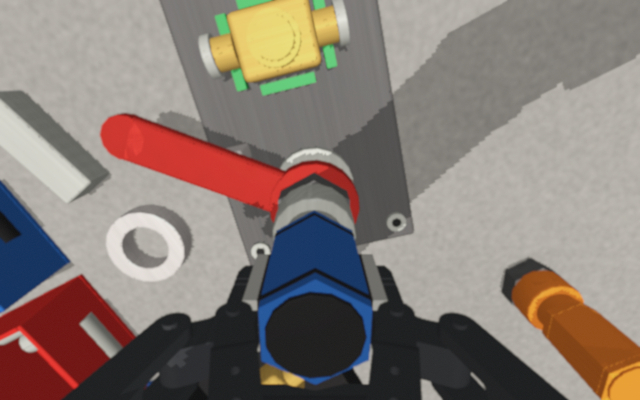

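View pics/s6.png

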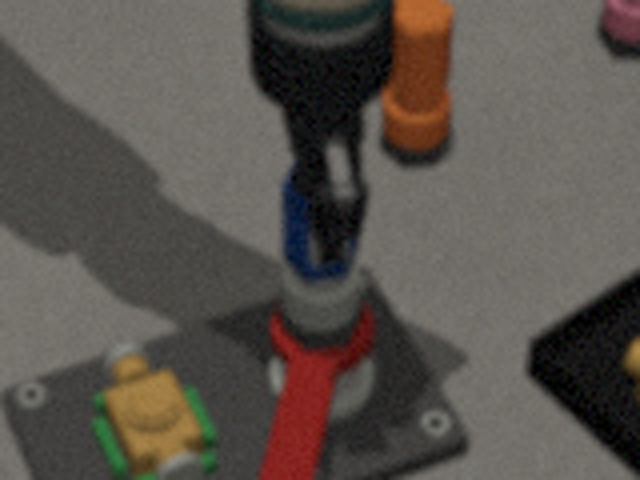

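The socket is fully down: the rim is flush on the red hub (scene crop 320,325) and the seat height reads -0.1 mm. Now I'll turn clockwise.

Call:
drive_tool(
  deltas="0 0 0 6 0.03; 0 0 0 12 0.03; 0 0 0 18 0.03; 0 0 0 24 0.03; 0 0 0 30 0.03; 0 0 0 36 0.03; 0 0 0 42 0.03; 0 0 0 48 0.03; 0 0 0 48 0.03",
)

```text
clock: 12.92
eef_pos: [612.4, 38.8, 155.8]
tool_rot: [3.142, 0.003, -2.896]
force: [-0.4, 3.2, 6.4]
width: 37.3
```

```bash
cat > arm.py <<'E'
from h import *
import sys
exec(open("st.py").read().split("\n",1)[1])
out=[]
for n in ("wrist","scene"):
    im=imaging.get_image(n); P=cloud(im); C=cv2.cvtColor(im["color"],cv2.COLOR_RGB2HSV)
    red=((C[...,0]<8)|(C[...,0]>172))&(C[...,1]>120)&(P[...,2]>66)&(P[...,2]<84)
    d=P[...,:2]-[611.5,38.5]; r=np.linalg.norm(d,axis=-1); m=red&(r>45)&(r<160)
    if n=="wrist": save(im,sys.argv[1])
    if m.sum()<30: print(n,"few",m.sum()); continue
    mu=d[m].mean(0); ang=np.arctan2(mu[1],mu[0]); print(n,m.sum(),"arm angle",round(ang,3),"clamp ~",round(ang+1.821,3),"maxr",r[m].max().round(0))
E
python3 arm.py w7.png
```

```text
{'clock': 12.925, 'qpos': [-0.046, 0.662, -0.102, 1.699, 0.088, 0.782, 1.628], 'eef_pos': [612.423, 38.773, 155.834], 'tool_rot': [3.142, 0.003, -2.896], 'force': [-0.406, 3.165, 6.359], 'torque': [0.839, 0.27, -0.028], 'width': 37.343} foot z-76: -0.1
wrist 5657 arm angle -1.227 clamp ~ 0.594 maxr 143.0
scene 497 arm angle -1.177 clamp ~ 0.644 maxr 146.0
```

Call:
drive_tool(
  deltas="0 0 0 5 0.03; 0 0 0 10 0.03; 0 0 0 15 0.03; 0 0 0 20 0.03; 0 0 0 25 0.03; 0 0 0 30 0.03; 0 0 0 30 0.03; 0 0 0 30 0.03",
)

```text
clock: 14.02
eef_pos: [612.8, 38.4, 155.8]
tool_rot: [3.14, 0.003, 2.865]
force: [0.6, 1.7, 6.1]
width: 37.3
```

```bash
python3 arm.py w8.png
```

```text
{'clock': 14.025, 'qpos': [-0.137, 0.662, 0.047, 1.701, -0.042, 0.775, 1.223], 'eef_pos': [612.782, 38.357, 155.827], 'tool_rot': [3.14, 0.003, 2.865], 'force': [0.624, 1.726, 6.105], 'torque': [0.674, 0.027, -0.047], 'width': 37.317} foot z-76: -0.1
wrist 5703 arm angle -1.751 clamp ~ 0.07 maxr 144.0
scene 481 arm angle -1.68 clamp ~ 0.141 maxr 144.0
```

View pics/w8.png

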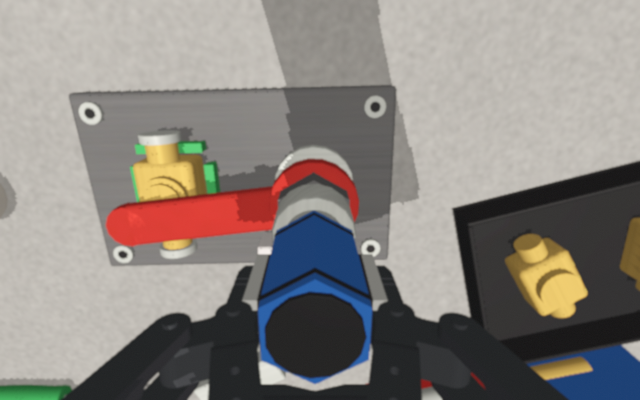

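Call:
drive_tool(
  deltas="0 0 0 3 0.03; 0 0 0 5 0.03; 0 0 0 7 0.03; 0 0 0 8 0.03; 0 0 0 8 0.03; 0 0 0 8 0.03",
)

```text
clock: 14.88
eef_pos: [612.9, 38.3, 155.8]
tool_rot: [3.14, 0.004, 2.729]
force: [0.1, 1.6, 5.2]
width: 37.2
```

```bash
python3 arm.py w9.png
```

```text
{'clock': 14.875, 'qpos': [-0.162, 0.663, 0.086, 1.702, -0.075, 0.775, 1.118], 'eef_pos': [612.911, 38.254, 155.83], 'tool_rot': [3.14, 0.004, 2.729], 'force': [0.065, 1.583, 5.229], 'torque': [0.556, -0.072, 0.943], 'width': 37.217} foot z-76: -0.1
wrist 5583 arm angle -1.85 clamp ~ -0.029 maxr 143.0
scene 483 arm angle -1.779 clamp ~ 0.042 maxr 145.0
```

Call:
drive_tool(
  deltas="0 0 0 2 0.03; 0 0 0 4 0.03; 0 0 0 4 0.03; 0 0 0 4 0.03",
)

```text
clock: 15.48
eef_pos: [613.1, 37.8, 155.8]
tool_rot: [3.141, 0.004, 2.66]
force: [1.3, 0.7, 6.2]
width: 37.6
```

```bash
python3 arm.py w10.png
```

```text
{'clock': 15.475, 'qpos': [-0.174, 0.664, 0.107, 1.702, -0.092, 0.775, 1.065], 'eef_pos': [613.065, 37.822, 155.766], 'tool_rot': [3.141, 0.004, 2.66], 'force': [1.328, 0.7, 6.15], 'torque': [0.238, -0.252, 1.672], 'width': 37.557} foot z-76: -0.1
wrist 5432 arm angle -1.85 clamp ~ -0.029 maxr 143.0
scene 488 arm angle -1.78 clamp ~ 0.041 maxr 145.0
```

View pics/w10.png

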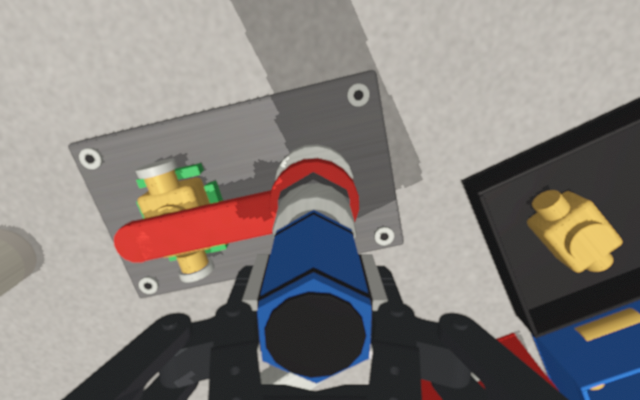

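The arm no longer moves while the torque rises (1.67 N m), so it is on its stop. I'll relax the twist, let go and rise.

Call:
drive_tool(
  deltas="0 0 0 -3 0.03; 0 0 0 -6 0.03; 0 0 -0.001 -6 0.03; 0 0 -0.001 -6 0.05; 0 0 -0.001 -6 0.085; 0 0 -0.001 -6 0.085; 0 0 -0.001 -6 0.085; 0 0 -0.001 -6 0.085",
)

```text
clock: 16.58
eef_pos: [611.1, 37.8, 155.2]
tool_rot: [-3.141, -0.0, 2.758]
force: [0.6, 0.2, 0.4]
width: 85.2
```

```bash
python3 arm.py w11.png
```

```text
{'clock': 16.575, 'qpos': [-0.156, 0.663, 0.078, 1.703, -0.068, 0.778, 1.141], 'eef_pos': [611.113, 37.832, 155.233], 'tool_rot': [-3.141, -0.0, 2.758], 'force': [0.639, 0.206, 0.354], 'torque': [-0.024, -0.008, 0.019], 'width': 85.199} foot z-76: -0.7
wrist 5658 arm angle -1.85 clamp ~ -0.029 maxr 143.0
scene 486 arm angle -1.777 clamp ~ 0.044 maxr 145.0
```

View pics/w11.png

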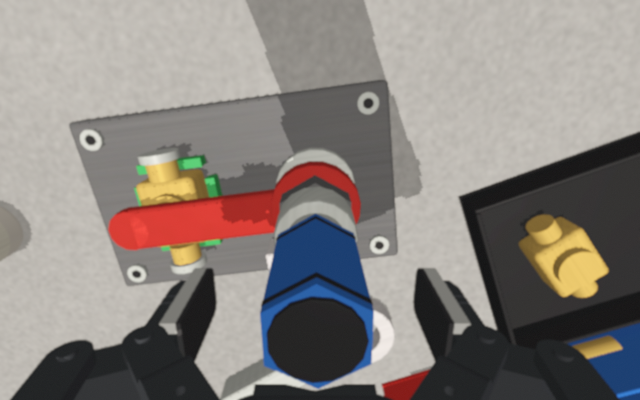

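Released cleanly: the jaws stand clear on both sides, and the key is upright at (316,340). Now I'll rise straight up.

Call:
drive_tool(
  deltas="0 0 -0.03 0 0.085; 0 0 -0.08 0 0.085; 0 0 -0.13 0 0.085; 0 0 -0.15 0 0.085; 0.05 0 -0.15 0 0.085; 0.05 0 -0.15 0 0.085; 0.05 0 -0.15 0 0.085",
)

```text
clock: 17.55
eef_pos: [565.3, 56.5, 305.6]
tool_rot: [3.141, 0.001, 2.758]
force: [-0.4, -0.3, 0.4]
width: 84.9
```

```bash
python3 arm.py w12.png; python3 - <<'E'
from h import *
im=imaging.get_image("wrist"); P=cloud(im)
m=(P[...,2]>192)&(P[...,2]<212)&(abs(P[...,0]-612)<40)&(abs(P[...,1]-38)<40)
print(m.sum(),np.median(P[m][:,2]),fit_hex(P[m][:,:2]))
im=imaging.get_image("scene"); x,y=proj(im,[612,38.8,93]).astype(int); cv2.imwrite("pics/s12.png",cv2.resize(im["color"][y-75:y+45,x-80:x+80],None,fx=4,fy=4,interpolation=cv2.INTER_CUBIC)[...,::-1])
E
```

```text
{'clock': 17.55, 'qpos': [-0.213, 0.434, 0.095, 1.655, -0.046, 1.054, 1.083], 'eef_pos': [565.315, 56.452, 305.648], 'tool_rot': [3.141, 0.001, 2.758], 'force': [-0.371, -0.288, 0.398], 'torque': [-0.05, -0.037, 0.007], 'width': 84.908} foot z-76: 149.7
wrist 2063 arm angle -1.85 clamp ~ -0.029 maxr 143.0
scene 487 arm angle -1.781 clamp ~ 0.04 maxr 146.0
1950 200.51037071929218 (array([611.10456821,  40.1729713 ]), np.float64(19.192882660994723), np.float64(8.795317261012457), np.float64(0.32852086348920745))
```

View pics/w12.png

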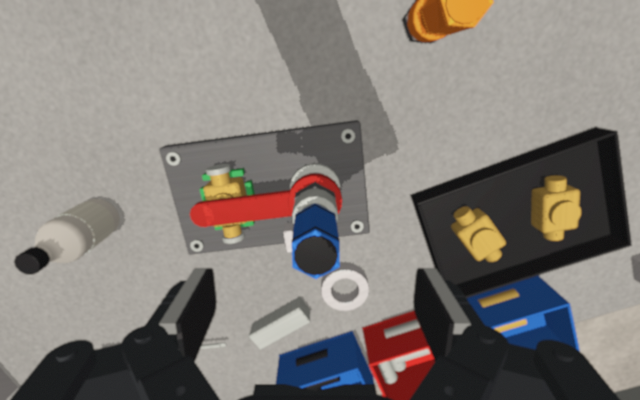

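View pics/s12.png

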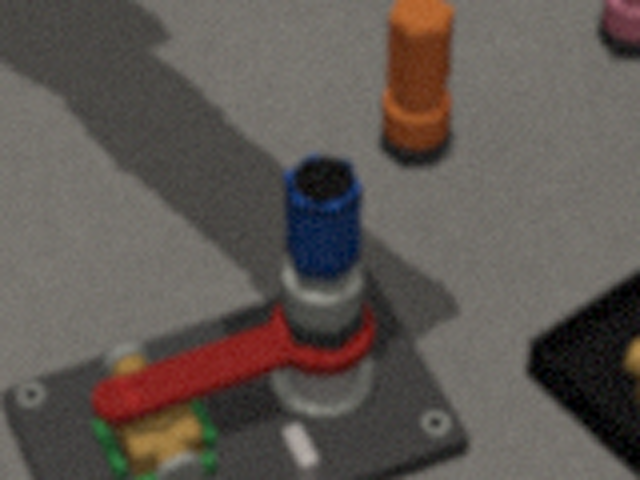

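```bash
python3 -c "
from cell import ctrl
print(ctrl.finish_job())"
```

```text
the job is handed in; nothing more can be done
None
```

I locked the valve body into the fixture and handed the job in at about 17.7 s of the 58 s allowed. The hand-in gives no verdict.

**What I did:** I gripped the blue key and lined it up with the hex head's angle measured in the wrist picture. The socket went straight down onto the hub without searching, while the arm was still about 0.95 rad open. I then turned the key clockwise in stages until the arm met its stop. After that I eased off the twist, let go and rose clear.

**Last checks:**
- **Arm home:** In the last 4° of turning, the arm did not move and the torque rose from 0.9 to 1.7 N m. The two cameras disagree slightly on the final angle, -0.03 rad (wrist) and +0.04 rad (scene). Both are within the 0.08 rad limit.
- **Key seated:** The key stands upright with its handle top at about 200 mm, as expected when seated. Its rim was about 0.1 mm from its seat before I let go. The handle centre measured (611.1, 40.2) mm, against my pivot estimate of about (612, 39).
- **Everything else:** In the pictures the valve body is still in its nest and nothing else looks moved, but I did not measure those positions again. The robot touches nothing.

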